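Offer the loose bead to the bedside in its dish, turned a quarter turn and held level

TASK

A loose amber bead lies in the middle of the blue ceramic dish; offer it to the bed, which stands along the robot's left side. Take the dish by its loop handle with a light grip (the ceramic is brittle), lift it level and clear of its mat before turning it, then turn it a quarter turn anticlockwise seen from above, about its own middle, so that its cream-white pouring lip points squarely at the bed, never touching the bead or letting it roll away from the middle and leaving every other thing undisturbed. Finish while still holding the dish, level, still and at rest over its mat, with its underside between 10 and 20 cm above the chest top.

Things in the scene. Friction and masses are not known exactly. Their poses are not given: they have to be found in the camera images.
- dish: Deep blue ceramic dish, round, rim 107 mm across and 20 mm high, 0.12 to 0.2 kg, loose on the cork mat, with a flat loop handle and, opposite it, a short cream-white pouring lip. At first the lip points away from the robot (within 20 degrees) and the handle towards it. Origin: centre of the underside; x runs from the handle through the middle to the lip, z up.
- dish_centre (a point): Middle of the dish's inner floor, on its axis, 6 mm above its underside; axes as the dish. Round it the floor is flat for 18 mm across, then rises ever more steeply to the rim (6, 10, 16 degrees): the bead stays in the middle only while the dish is level and moves smoothly.
- dish_handle (a point): Centre of the loop handle, 71 mm from the dish's axis on its -x side, 19 mm above the underside; axes as the dish. An upright flat slab in the dish's x-z plane: sides 11 mm apart (across y), 52 to 90 mm from the axis, 4 to 34 mm above the underside, 18 x 14 mm finger hole. Brittle: 25 to 40 N per finger carries the dish level; over 45 N may break it.
- dish_lip (a point): Tip of the cream-white pouring lip, 65 mm from the dish's axis on its +x side, 17 mm above its underside; axes as the dish.
- bead_center (a point): Centre of the loose amber glass bead, a ball 22 mm across, 14 g, that lies in the flat middle of the dish and rolls freely.
- bead: The same bead; its origin turns with it as it rolls, so use bead_center for its position.
- mat: Round cork mat under the dish, 116 mm across and 4 mm thick, fixed to the chest top. Origin at the centre of its underside; axes as the world's: its y axis (the robot's left) points straight at the bed.
- dock: Bystander: black charging dock with two earpieces, 78 x 100 x 32 mm, heavy and fixed, at the back. Origin at the centre of its underside.
- dock_lid_edge (a point): Bystander: middle of the free edge of the dock's black hinged lid (76 x 100 x 17 mm), which stands shut or anywhere up to upright.
- organizer: Bystander: translucent two-tier stacking pill organizer, 52 x 148 x 59 mm, at the back. Origin at the centre of its underside.
- tumbler: Bystander: empty drinking glass, 72 mm across at the rim and 105 mm high, at the back. Origin at the centre of its underside.
- clock: Bystander: round wooden bedside clock, 46 x 105 mm on the ground, 94 mm high, at the back. Origin at the centre of its underside.
- mirror: Bystander: chrome hand mirror lying flat at the left, 230 mm long, head 112 mm across, 10 mm high. Origin between head and handle, on the underside; x axis points to the head.
- case: Bystander: brown spectacle case lying at the right, 160 x 62 x 39 mm. Origin at the centre of its underside.
- cleaner: Bystander: white plastic cleaning tool with a soft brush and a loop, lying at the right, about 110 mm long and 8 mm high. Origin at the middle, on the underside.

How it is judged:
By the outcome, as a careful person would: the job done as asked, in the order asked, and still so for the second after the job is handed in, while the arm keeps its last pose, push and grip.
It also fails if it takes over 53 s, if anything falls off the work surface, if the arm or the gripper's body presses on something with over 40 N, if the wrist force passes 120 N, or if a joint passes its speed limit or range.

ROBOT

A 6-joint arm with a two-finger parallel gripper is mounted at the origin on the work surface. World frame = base frame: x ahead of the robot, y to its left, z up, the work surface at z = 0. Lengths are in m, angles in rad, forces in N, time in s.
With the tool pointing down it reaches from about 0.25 to 0.775 m from the base axis. Payload 4 kg.
Tool frame: the origin (TCP) lies at the very end of the fingers, on their centre line; the grasp point (between the pads) lies 19 mm behind it; z points along the fingers, y is the direction in which the jaws open and shut (so a half turn about z gives the same grasp; the last joint's range is limited). The gripper opens to 94 mm and grips with 3 to 60 N. Pads are 16 mm wide; open, the fingers measure 119 mm over their backs; the gripper's body (75 mm by 177 mm) begins 78 mm behind the grasp point.
Start: joints at [-0.103, 0.087, 1.371, -0, 1.684, -0.103], TCP at [0.55, -0, 0.206] pointing down, gripper open.
Joint ranges: [-3.1, 3.1], [-0.76, 2.03], [0.27, 2.55], [-1.08, 4.22], [0.17, 2.65], [-2.57, 2.57]. Speed limits (rad/s): [2.79, 2.79, 3.14, 3.14, 3.14, 3.14].

INTERFACE

Orientations are given as a rotation vector (axis times angle).
In Python, from rig import env, command_gripper, solver, observe, eyes, ticket gives the robot as it stands. Calls block until the motion is done:
- env.move_ptp(position, orientation): joint-space move of the TCP to a pose.
- env.movel(position, rotation=None, feed=0.15, contact_N=None): straight line of the TCP; rotation=None keeps the orientation; feed is the mean speed in m/s. With contact_N (N) it stops when the force on the tool has changed by that much, and returns True; else False.
- env.set_joints(angles): joint-space move.
- command_gripper(opening, f_grip=None): opening from 0.0 (shut) to 1.0 (fully open); f_grip is the grip in N (None keeps the last); returns when the fingers have stopped.
- env.wait(seconds).
- solver.ik(position, orientation): joint angles nearest the present ones, or None.
- observe(): the state.
- eyes.snapshot(name): name is "scene" or "side" or "wrist"; returns the picture (400x640x3 uint8, blue, green, red); there is no depth.
- eyes.camera_params(name): a dict with "mtx" (3x3 intrinsics, pixels), "D" ([k1, k2, p1, p2, k3] as OpenCV has them; the pictures are not rectified), "cam_to_world" (4x4, takes a point from camera to world coordinates). Camera axes: x right, y up, looking along -z (the intrinsics and any distortion apply to the point x, -y, -z); pixel columns grow to the right and rows downward; lengths in m; the calibration is good to about 2 mm. A picture is of the moment at which its call begins: read the wrist's pose just before it. camera_params takes no time and is no camera call; for the wrist camera it gives the pose at the moment of the call.
A pose or a line that the arm cannot do raises env.Unreachable and nothing moves.
- ticket.close_job(): hands the job in, once; it reports no verdict.
The state is a dict: "t": time; "joints": joint angles; "dq": joint speeds; "joint_torque": joint torques, N m; "ee_pos": TCP position; "orientation": TCP orientation; "contact_force": force on the tool from outside, world axes, zero at the start; "wrist_torque": the same for the moment, N m; "width": opening from 0.0 (shut) to 1.0 (fully open).
Only numpy, scipy, OpenCV 4.12 (cv2) and the standard library are available. Lean on these libraries where they do the work, as an engineer would, in place of code of your own. Each camera call takes 0.05 s, during which the arm holds its last target. There are 200 camera calls.

## Working session

There is one attempt and no reset: what is moved stays moved. The work goes in short steps, each a Python script; the robot and the scene stay as the last script left them, time stands still between calls to the robot, and variables do not carry over. Pictures are saved under pics/ and viewed, about 8 in all and at most 12, crops included, and the job is handed in when it is done.

```bash
mkdir -p pics; ls
python3 - <<'E'
from rig import env, observe, eyes
import cv2,numpy as np
for n in ("scene","side","wrist"):
    p=eyes.camera_params(n); im=eyes.snapshot(n); cv2.imwrite(f"pics/{n}0.png",im)
    print(n,np.round(p["mtx"],1).tolist(),np.round(p["D"],3),np.round(p["cam_to_world"],3).tolist())
a=[cv2.imread(f"pics/{n}0.png") for n in("scene","side","wrist")]
o=observe();print(o["t"],o["orientation"],o["ee_pos"])
E
```

```text
pics
scene [[440.0, 0.0, 332.6], [0.0, 440.0, 204.6], [0.0, 0.0, 1.0]] [-0.066  0.     0.     0.     0.   ] [[-0.511, -0.506, 0.695, 1.316], [0.86, -0.3, 0.414, 0.471], [-0.001, 0.809, 0.588, 0.721], [0.0, 0.0, 0.0, 1.0]]
side [[421.4, 0.0, 314.2], [0.0, 421.4, 203.4], [0.0, 0.0, 1.0]] [-0.003  0.     0.     0.     0.   ] [[0.813, 0.284, -0.509, 0.077], [-0.582, 0.417, -0.698, -0.669], [0.014, 0.864, 0.504, 0.537], [0.0, 0.0, 0.0, 1.0]]
wrist [[349.6, 0.0, 326.9], [0.0, 349.6, 197.1], [0.0, 0.0, 1.0]] [-0.023  0.     0.     0.     0.   ] [[1.0, 0.001, 0.003, 0.549], [-0.002, 0.961, 0.276, 0.08], [-0.003, -0.276, 0.961, 0.383], [0.0, 0.0, 0.0, 1.0]]
0.15 [-2.22052994e+00 -2.22053419e+00  1.72087096e-03] [5.49589724e-01 3.07603717e-05 2.04578383e-01]
```

View pics/scene0.png

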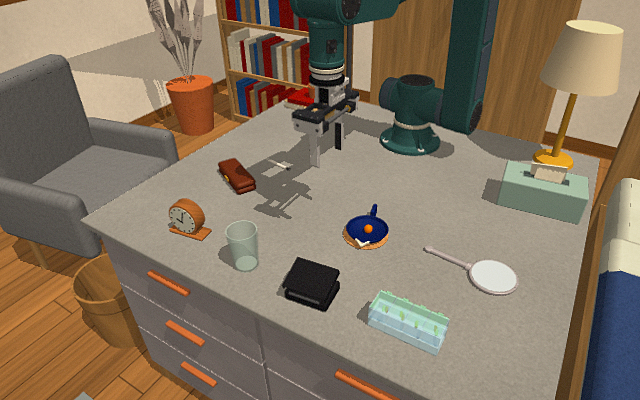

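View pics/wrist0.png

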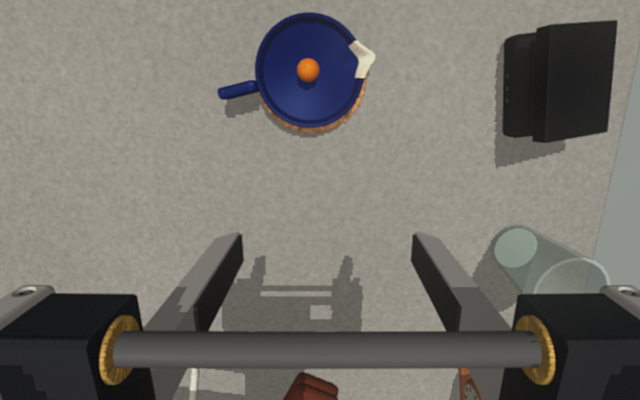

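Scene: dish right of centre at (367,230), lip pointing toward the dock at the far side. Wrist picture: dish rim centre near (311,70), bead (308,70), handle (220–257,92), lip tip (372,60).

```bash
cat > h.py <<'E'
import cv2,numpy as np
from rig import env, command_gripper, solver, observe, eyes, ticket
from scipy.spatial.transform import Rotation as R
def ray(p,px,z):
    """pixels -> world points on plane z"""
    n=cv2.undistortPoints(np.float64(px).reshape(-1,1,2),p["mtx"],p["D"]).reshape(-1,2)
    T=p["cam_to_world"]; d=np.c_[n[:,0],-n[:,1],-np.ones(len(n))]@T[:3,:3].T
    return T[:3,3]+d*((z-T[2,3])/d[:,2])[:,None]
def masks(im):
    h=cv2.cvtColor(im,cv2.COLOR_BGR2HSV)
    return dict(blue=cv2.inRange(h,(110,120,30),(130,255,255)),
                bead=cv2.inRange(h,(5,180,150),(20,255,255)),
                lip=cv2.inRange(h,(15,20,170),(35,110,255)))
def big(m):
    return max(cv2.findContours(m,cv2.RETR_EXTERNAL,cv2.CHAIN_APPROX_NONE)[0],key=cv2.contourArea)
def cen(c):
    m=cv2.moments(c); return [m["m10"]/m["m00"],m["m01"]/m["m00"]]
def dish(p,im,z0,verbose=True):
    """centre and lip heading of the dish with underside at z0"""
    m=masks(im); c=big(m["blue"])
    k=cv2.getStructuringElement(cv2.MORPH_ELLIPSE,(31,31))
    body=cv2.morphologyEx(cv2.morphologyEx(m["blue"]|m["bead"],cv2.MORPH_CLOSE,np.ones((9,9))),cv2.MORPH_OPEN,k)
    hull=cv2.convexHull(big(body))
    rim=ray(p,hull.reshape(-1,2),z0+.02)[:,:2]
    (cx,cy),r=cv2.minEnclosingCircle(np.float32(rim*1000)); ctr=np.array([cx,cy])/1000
    bead=ray(p,[cen(big(m["bead"]))],z0+.017)[0,:2]
    lip=ray(p,[cen(big(m["lip"]))],z0+.018)[0,:2]
    hp=ray(p,c.reshape(-1,2),z0+.034)[:,:2]
    d=np.linalg.norm(hp-ctr,axis=1); far=hp[d>.068]
    hc=far.mean(0) if len(far) else ctr*np.nan
    a=lambda v:np.degrees(np.arctan2(v[1],v[0]))
    print("centre",ctr.round(4),"r",round(r/1000,4),"bead",bead.round(4),"lip",lip.round(4),"lipdist",np.linalg.norm(lip-ctr).round(4),
      "ang lip",a(lip-ctr).round(2),"ang handle",a(ctr-hc).round(2),"hmax",d.max().round(4),"hc",hc.round(4))
    return ctr
E
python3 - <<'E'
from h import *
p=eyes.camera_params("wrist"); dish(p,cv2.imread("pics/wrist0.png"),.004)
p=eyes.camera_params("scene"); dish(p,cv2.imread("pics/scene0.png"),.004)
print(observe()["t"])
E
```

```text
centre [0.5299 0.1038] r 0.0527 bead [0.529  0.1075] lip [0.5839 0.1155] lipdist 0.0553 ang lip 12.18 ang handle 13.66 hmax 0.0874 hc [0.4531 0.0852]
centre [0.569  0.6787] r 0.1974 bead [ 0.03   -1.0251] lip [-1.1219  0.5525] lipdist 1.6956 ang lip -175.73 ang handle 162.56 hmax 0.1982 hc [0.5986 0.6694]
0.15
```

```bash
cat >> h.py <<'E'
def rot(psi):
    c,s=np.cos(psi),np.sin(psi)
    return R.from_matrix(np.array([[c,s,0],[s,-c,0],[0,0,-1]])).as_rotvec()
E
python3 - <<'E'
from h import *
psi=np.radians(13.3); c=np.array([.530,.105]); u=np.array([np.cos(psi),np.sin(psi)])
env.move_ptp([*(c-.071*u),.16],rot(psi)); command_gripper(.5,30)
p=eyes.camera_params("wrist"); im=eyes.snapshot("wrist"); cv2.imwrite("pics/w1.png",im)
o=observe();print(o["t"],o["joints"],o["ee_pos"],o["contact_force"],p["cam_to_world"][:3,3])
dish(p,im,.004)
E
```

```text
2.4167 [ 6.91651107e-02 -8.02633531e-02  1.62874990e+00  1.21042086e-05
  1.59310979e+00  1.40784315e+00] [0.46089526 0.08866871 0.15999406] [0.5884908  0.41164271 0.91325381] [0.53852854 0.1067936  0.33891149]
centre [0.5301 0.1039] r 0.0525 bead [0.5293 0.1066] lip [0.583  0.1162] lipdist 0.0543 ang lip 13.18 ang handle nan hmax 0.0509 hc [nan nan]
```

View pics/w1.png

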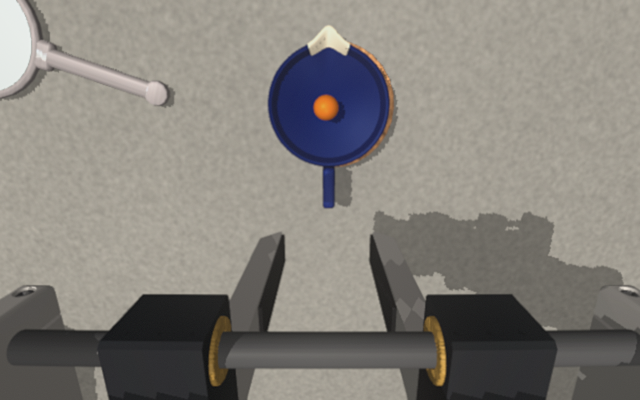

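Wrist: dish centre (330,103), lip tip (329,26), handle column 329 rows 165–208, bead (326,107); fingers symmetric about ~328.

Run:
```python
from h import *
p=eyes.camera_params("wrist"); im=cv2.imread("pics/w1.png"); m=masks(im)["blue"]
rows=np.arange(172,204); mid=[];w=[]
for r in rows:
    x=np.flatnonzero(m[r,290:370])+290; mid.append([(x[0]+x[-1])/2,r]); w.append(x[-1]-x[0]+1)
H=ray(p,mid,.036)[:,:2]; vx,vy,x0,y0=cv2.fitLine(np.float32(H),cv2.DIST_L2,0,.01,.01).ravel()
print("w",w[::6],"angle",np.degrees(np.arctan2(vy,vx)),"ends",H[0],H[-1])
u=np.array([vx,vy])*np.sign(vx); n=np.array([-u[1],u[0]])
c=np.array([.5301,.1047])
print("offset of centre, bead from handle line mm",1e3*n@(c-[x0,y0]),1e3*n@(np.array([.5293,.1066])-[x0,y0]))
ys,xs=np.nonzero(masks(im)["lip"][:120]); i=ys.argmin(); tip=ray(p,[[xs[ys<=ys.min()+1].mean(),ys.min()]],.021)[0,:2]
print("tip",tip,"off",1e3*n@(tip-[x0,y0]), "tip along",u@(tip-c))
e=np.array([H[-1],H[0]]); end=np.flatnonzero(m[:,329]).max(); E_=ray(p,[[329,end]],.03)[0,:2]; print("handle end row",end,E_,"along",u@(E_-c))
```

```text
w [np.int64(10), np.int64(10), np.int64(10), np.int64(9), np.int64(9), np.int64(9)] angle 12.001527 ends [0.47606172 0.09088552] [0.44807181 0.08474291]
offset of centre, bead from handle line mm 2.3687909791739408 4.393611169603634
tip [0.62973937 0.05260088] off -69.31034231366115 tip along 0.08662808707989363
handle end row 206 [0.44366191 0.08273715] along -0.08911564209655068
```

Run:
```python
from h import *
p=eyes.camera_params("wrist"); im=cv2.imread("pics/w1.png")
print(im[185,316:344].tolist())
h=cv2.cvtColor(im,cv2.COLOR_BGR2HSV); m=cv2.inRange(h,(100,90,20),(135,255,255))
mid=[]
for r in range(172,204):
    x=np.flatnonzero(m[r,300:360])+300; mid.append([(x[0]+x[-1])/2,r])
print(mid[::8],x[-1]-x[0]+1)
H=ray(p,mid,.034)[:,:2].mean(0)
l=masks(im)["lip"]; l[:, :290]=0; l[:,370:]=0; l[80:]=0; ys,xs=np.nonzero(l); tip=ray(p,[[xs[ys<=ys.min()+1].mean(),ys.min()]],.021)[0,:2]
d=tip-H; u=d/np.linalg.norm(d); print("H",H,"tip",tip,"ang",np.degrees(np.arctan2(d[1],d[0])),"centre from tip",tip-.065*u)
```

```text
[[145, 155, 160], [145, 155, 160], [144, 154, 159], [145, 155, 160], [148, 158, 164], [145, 155, 159], [117, 116, 119], [91, 64, 62], [92, 47, 40], [97, 49, 41], [100, 51, 43], [101, 51, 43], [99, 50, 42], [99, 50, 42], [97, 50, 42], [95, 49, 42], [85, 44, 38], [74, 42, 37], [73, 60, 60], [90, 93, 95], [99, 106, 109], [100, 106, 109], [98, 105, 108], [97, 104, 107], [98, 104, 107], [98, 105, 108], [100, 107, 110], [101, 108, 111]]
[[np.float64(328.0), 172], [np.float64(328.5), 180], [np.float64(328.5), 188], [np.float64(328.5), 196]] 10
H [0.46171248 0.08756167] tip [0.61497276 0.11457737] ang 9.997017597049357 centre from tip [0.55095966 0.10329357]
```

Run:
```python
from h import *
p=eyes.camera_params("wrist"); im=cv2.imread("pics/w1.png")
l=masks(im)["lip"]; l[:,:290]=0; l[:,370:]=0; c=big(l).reshape(-1,2)
print(c.min(0),c.max(0)); t=c[c[:,1]<=c[:,1].min()+1].mean(0); tip=ray(p,[t],.021)[0,:2]
H=ray(p,[[328.7,188]],.034)[0,:2]; d=tip-H; u=d/np.linalg.norm(d)
print(t,"tip",tip,"ang",np.degrees(np.arctan2(d[1],d[0])),"centre from tip",tip-.065*u, "handle along", .071*0+u@(tip-H)-.065)
g=ray(p,[cen(c.reshape(-1,1,2))],.02)[0,:2];d=g-H;print("centroid ang",np.degrees(np.arctan2(d[1],d[0])))
```

```text
[307  24] [349  54]
[328.          24.57142857] tip [0.59480899 0.1192841 ] ang 13.509790162833948 centre from tip [0.53160754 0.10409936] handle along 0.07222640853463738
centroid ang 13.416072024701261
```

Run:
```python
from h import *
psi=np.radians(13.3); g=np.array([.4616,.0878])
env.movel([*g,.06],rot(psi),feed=.1)
print(env.movel([*g,.006],feed=.04,contact_N=6),observe()["ee_pos"],observe()["contact_force"])
command_gripper(.2,32); command_gripper(0.0,32); env.wait(.3)
o=observe();print(o["t"],o["width"],o["width"]*94,o["ee_pos"],o["contact_force"],o["wrist_torque"])
p=eyes.camera_params("wrist"); im=eyes.snapshot("wrist"); cv2.imwrite("pics/w2.png",im)
dish(p,im,.004)
```

```text
False [0.46188536 0.08781518 0.00631866] [-0.81121492  0.70264621  0.30032052]
6.3 0.11332563654354992 10.652609835093692 [0.46162375 0.08775027 0.00599753] [ 0.61667769 -0.67339303 -0.18826962] [-0.06670036  0.08038443 -0.08707682]
centre [0.5296 0.1037] r 0.0535 bead [0.5295 0.1061] lip [0.4868 0.192 ] lipdist 0.0981 ang lip 115.89 ang handle 13.25 hmax 0.0862 hc [0.4533 0.0858]
```

View pics/w2.png

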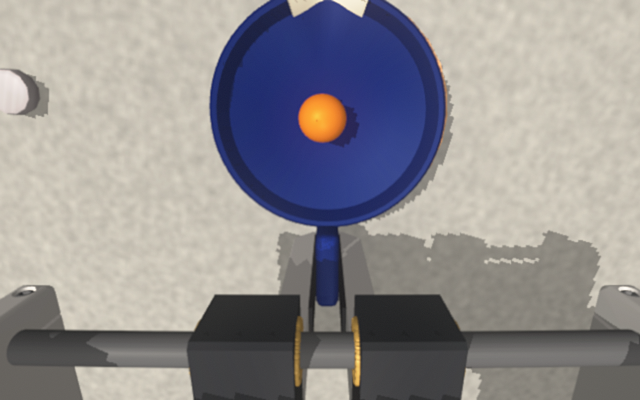

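Handle is held (10.7 mm), bead at (322,118) still in the middle.

Run:
```python
from h import *
g=observe()["ee_pos"][:2]; g=[.4616,.0878]
env.movel([*g,.030],feed=.02); env.wait(.3)
o=observe();print(o["t"],o["width"],o["ee_pos"],o["contact_force"],o["wrist_torque"])
p=eyes.camera_params("wrist"); im=eyes.snapshot("wrist"); cv2.imwrite("pics/w3.png",im)
dish(p,im,.028)
s=eyes.snapshot("side"); cv2.imwrite("pics/s3.png",s)
cv2.imwrite("pics/c3.png",np.hstack([im[:, 160:480],cv2.resize(s[100:300,200:520],(480,300))[:, :].copy() if 0 else cv2.copyMakeBorder(cv2.resize(s[100:300,200:520],(480,300)),0,100,0,0,cv2.BORDER_CONSTANT)]))
```

```text
8.0 0.11497718273851217 [0.46153228 0.08779278 0.02991493] [-0.42457581  1.08837721 -0.82608794] [0.05493004 0.23628979 0.02272227]
centre [0.5295 0.104 ] r 0.0535 bead [0.5294 0.1062] lip [0.4861 0.1913] lipdist 0.0975 ang lip 116.42 ang handle 13.4 hmax 0.0861 hc [0.4533 0.0858]
```

View pics/c3.png

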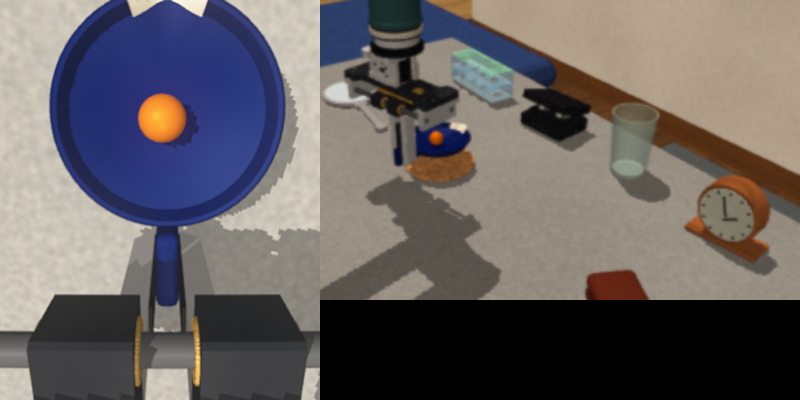

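Dish hangs clear of the mat and level; bead unmoved at (322,118). Lift on, then turn in short arcs.

Run:
```python
from h import *
env.movel([.4616,.0878,.142],feed=.05); env.wait(.3)
a0=np.radians(13.3); c=np.array([.4616,.0878])+.071*np.array([np.cos(a0),np.sin(a0)])
def look(tag):
    o=observe();p=eyes.camera_params("wrist"); im=eyes.snapshot("wrist"); cv2.imwrite(f"pics/{tag}.png",im)
    print(o["t"],o["width"],o["ee_pos"],"bead px",np.round(cen(big(masks(im)["bead"])),1)); return p,im
look("w4")
for a in np.linspace(a0,np.pi/2,11)[1:]:
    env.movel([*(c-.071*np.array([np.cos(a),np.sin(a)])),.142],rot(a),feed=.025)
env.wait(.5)
p,im=look("w5"); dish(p,im,.140)
o=observe();print(o["joints"],o["orientation"],rot(np.pi/2),o["contact_force"],o["wrist_torque"])
s=eyes.snapshot("side"); cv2.imwrite("pics/s5.png",s); q=eyes.snapshot("scene"); cv2.imwrite("pics/q5.png",q)
cv2.imwrite("pics/c5.png",np.hstack([im[:, 160:480],np.vstack([cv2.resize(s[80:280,200:520],(320,200)),q[120:320,220:540]])]))
```

```text
10.7917 0.11466397696701205 [0.46158014 0.08781822 0.14195859] bead px [321.6 117.6]
16.675 0.11289997406201416 [0.53068332 0.03314759 0.14201168] bead px [321.6 117.2]
centre [0.5295 0.1039] r 0.0535 bead [0.5272 0.1044] lip [0.4314 0.0842] lipdist 0.1 ang lip -168.66 ang handle 89.8 hmax 0.0862 hc [0.5292 0.0256]
[-4.43038890e-02  6.77770998e-02  1.51751407e+00  1.86993025e-05
  1.55629685e+00 -4.42250410e-02] [-2.22152284e+00 -2.22134708e+00 -2.65763417e-05] [2.22144147 2.22144147 0.        ] [-0.1008895  -0.14117282 -1.36002209] [-0.04372505 -0.04420165  0.05651999]
```

View pics/c5.png

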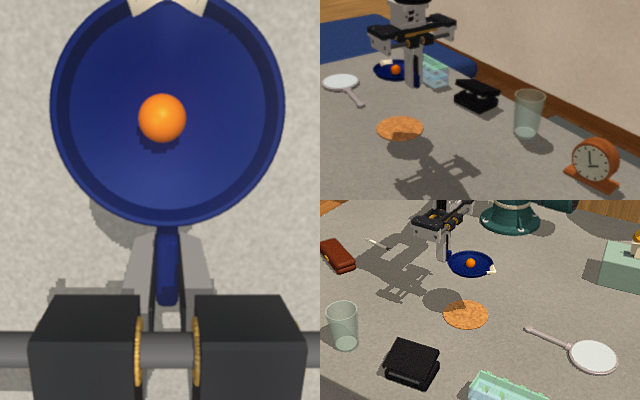

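The dish is turned, bead still at (321.6,117.2). A final numeric check of mat centre and lip heading follows.

Run:
```python
from h import *
for n,f,(x0,x1,y0,y1) in (("scene","q5",(400,520,280,340)),("scene","q5",(400,560,235,295))):
    pass
def orange(f,box):
    im=cv2.imread(f"pics/{f}.png");x0,x1,y0,y1=box; m=np.zeros(im.shape[:2],np.uint8)
    h=cv2.cvtColor(im,cv2.COLOR_BGR2HSV); m[y0:y1,x0:x1]=cv2.inRange(h,(5,70,90),(22,255,255))[y0:y1,x0:x1]
    return cen(cv2.convexHull(big(m)))
for n,f,box in(("scene","q5",(220,540,210,270)),("side","s5",(200,520,180,240))):
    px=orange(f,box); print(n,"mat",px,ray(eyes.camera_params(n),[px],.004)[0].round(4))
im=cv2.imread("pics/w5.png"); l=masks(im)["lip"]; l[:,:280]=0;l[:,380:]=0;l[30:]=0
p=eyes.camera_params("wrist"); c=cen(big(l)); g=ray(p,[c],.157)[0,:2]; H=np.array(observe()["ee_pos"][:2]); d=g-H
print("lip px",c,g,"lip heading from handle",np.degrees(np.arctan2(d[1],d[0])))
# independent: lip and bead in the scene view at their heights
q=cv2.imread("pics/q5.png"); m=masks(q)["lip"]; k=np.zeros_like(m); k[170:210,430:500]=m[170:210,430:500]
if k.any(): c=cen(big(k)); print("scene lip",c,ray(eyes.camera_params("scene"),[c],.157)[0])
k=np.zeros_like(m); b=masks(q)["bead"]; k[170:200,350:420]=b[170:200,350:420]
if k.any(): c=cen(big(k)); print("scene bead",c,ray(eyes.camera_params("scene"),[c],.157)[0])
print(observe()["t"],np.abs(observe()["dq"]).max())
```

```text
scene mat [365.2829919009052, 234.33444497379705] [0.5374 0.104  0.004 ]
side mat [279.3662464985994, 208.21446078431373] [0.5305 0.0984 0.004 ]
lip px [300.6484480431848, 5.120782726045884] [0.51853636 0.15100737] lip heading from handle 95.88607656624696
scene lip [445.93518518518516, 207.28703703703704] [0.53346873 0.29139103 0.157     ]
scene bead [370.3260073260073, 182.20512820512818] [0.52838809 0.10530068 0.157     ]
16.825 0.002075107062499002
```

Run:
```python
from h import *
q=cv2.imread("pics/q5.png"); h=cv2.cvtColor(q,cv2.COLOR_BGR2HSV); k=np.zeros(h.shape[:2],np.uint8)
k[175:200,378:402]=((h[...,2]>185)&(h[...,1]<120))[175:200,378:402]*255
c=big(k); print("scene lip",cen(c),ray(eyes.camera_params("scene"),[cen(c)],.158)[0],c.reshape(-1,2).min(0),c.reshape(-1,2).max(0))
# wrist: inner corners/edges of the lip, row 8
w=cv2.imread("pics/w5.png"); h=cv2.cvtColor(w,cv2.COLOR_BGR2HSV)
p=eyes.camera_params("wrist")
for r in (3,6,9):
    x=np.flatnonzero((h[r,:,2]>110)&(h[r,:,0]<60)&(np.abs(np.arange(640)-329)<52)); x=x[(x>280)&(x<378)]
    m=[(x[0]+x[-1])/2,r]; g=ray(p,[m],.158)[0,:2]; d=g-[.5307,.0331]; print(r,x[0],x[-1],g,np.degrees(np.arctan2(d[1],d[0])))
```

```text
scene lip [391.82666666666665, 189.5111111111111] [0.53201425 0.16200859 0.158     ] [387 185] [396 193]
3 288 366 [0.52971104 0.15155975] 90.47832422273993
6 289 365 [0.52970926 0.15040943] 90.48388100595618
9 290 363 [0.52949628 0.14925529] 90.59373533012935
```

Lip heading is 90° to within about 1° in both views, so I'm handing in.

```bash
python3 -c "
from rig import *
o=observe();print(o['t'],o['width']);ticket.close_job()"
```

```text
16.825 0.11507661173420208
the job is handed in; nothing more can be done
```

I gripped the dish by its loop handle at 32 N and lifted it level off its mat. I then turned it 77° anticlockwise about its own middle, from a lip heading of about 13°, so the lip points at the bed. I handed the job in at 16.8 s with the dish still held.

**Last checks:**
- **Lip heading:** the wrist camera gives 89.8° from the handle and 90.5° from the lip, where 90° points straight at the bed. The scene camera puts the lip at (0.532, 0.162), within about 1.5° of the same heading.
- **Height:** by the arm's position, the underside is about 14 cm above the chest top.
- **Bead:** it lay about 2 mm from the dish's middle and moved less than half a pixel in the wrist view from the lift through the turn.
- **Level and still:** the dish looked level in the pictures, and the joints were at rest. I did not measure the tilt directly.
- **Surroundings:** nothing looked disturbed in the final pictures.

**Disagreements:**
- The two fixed cameras place the mat's centre about 9 mm apart, at (0.537, 0.104) and (0.531, 0.098). Both are within about 7 mm of the dish's axis.
- A first wrist reading of the lip gave 95.9°, because the colour mask caught only half of the lip. A first scene reading looked in the wrong part of the picture. I redid both, and the headings above are the corrected ones.

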